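# Slide the pepper mill back into the row and shut the crumb tray

### The job

Get the pizza oven ready to light: with the fingers, push the tall pepper mill low on its foot so that it slides, upright and never gripped or lifted, away from the oven front into the middle of the gap between the amber jar and the blue mug, and leave it standing there in line with them and touching neither. Push the oven's crumb tray fully home as well, and leave everything else where it stands.

Things in the scene. Friction and masses are not known exactly. Their poses are not given: they have to be found in the camera images.
- mill: tall pepper mill, dark wood with steel collar and bead, 215 mm tall, about 0.42 kg, loose, in front of the oven. Round: foot a cylinder 58 mm across up to 30 mm high, then a 35 mm waist at 95 mm and a 50 mm head at 168 mm. Friction on the slab 0.5 to 0.7: a push higher than about 40 mm above the slab can tip it. Origin at the centre of its underside (z = 0 on the slab); z up.
- oven_front (a point): point on the slab under the middle of the front face of the stainless pizza oven (fixed, 380 mm deep, 400 mm wide, 275 mm high, open mouth). Axes of the oven: x level from its front to its back, the way the crumb tray goes in; y level along the front; z up. The front face is the plane x = 0; the oven lies behind it.
- tray (a joint): how far the crumb tray stands out of the oven, m: 0 = fully home (its stop), up to 0.16. It slides straight along the oven's x axis, with about 2 N of friction and light damping, and stays where it is left. The tray's front panel is 276 mm wide and stands 30 to 66 mm above the slab.
- tray_pull (a point): centre of the outer face of the crumb tray's steel pull, a straight level bar 120 mm wide (along the oven's y), 18 mm high (39 to 57 mm above the slab) and 10 mm thick, standing 40 mm out from the oven's front face when the tray is home. Moves with the tray; axes as the oven's.
- jar: the small amber glass jar with twist cap, 60 mm across, 80 mm high, loose, one of the two neighbours of the gap. Origin at the centre of its underside. Its centre is 85 mm (give or take 6) in front of the marble board's near edge; jar and mug stand 230 mm apart (give or take 12), centre to centre, and may be either way round.
- mug: the blue enamel mug, 84 mm across, 82 mm high, loose, the other neighbour of the gap, its handle on the far side (towards the board; mug +y axis). Origin at the centre of its underside.
- board_edge (a point): middle of the top near edge of the fixed marble pastry board (500 mm long, 280 mm deep, 20 mm thick), 20 mm above the slab. Axes of the board: x level, square to that edge and pointing over the board, away from the robot; y along the edge, to the left; z up. The row of small things stands on the slab along this edge, its line at x = -85 mm of this frame.
- salt: short salt mill, the same dark wood, 100 mm tall, 52 mm across, loose, in the row on the other side of the gap's left-hand (+y) neighbour; stays where it is. Origin under its centre.
- scraper: black plastic dough scraper lying flat, 118 x 85 mm, grip 14 mm thick, loose, farther left in the row; stays. Origin under its centre.
- ladle: aluminium ladle, bowl 86 mm across and 38 mm high, handle towards the robot (its -x) ending 270 mm from the bowl centre, loose, at the left end of the row; stays. Origin under the bowl.
- shaker: aluminium flour shaker, 72 mm across, 104 mm tall, loose, standing near the robot to the left of the mill's way; stays. Origin under its centre.
There are look-alikes about, which are no part of the job. Leave any pink look-alike of the jar alone.

How it is judged:
By the outcome, as a careful person would: the job done as asked, in the order asked, and still so for the second after the job is handed in, with the robot touching nothing.
It also fails if it takes over 67 s, if anything falls off the work surface, if the arm or the gripper's body presses on something with over 40 N, if the wrist force passes 120 N, or if a joint passes its speed limit or range.

### The arm

A 7-joint arm with a two-finger parallel gripper is mounted at the origin on the work surface. World frame = base frame: x ahead of the robot, y to its left, z up, the work surface at z = 0. Lengths are in mm, angles in rad, forces in N, time in s.
With the tool pointing down it reaches from about 425 to 875 mm from the base axis. Payload 4.7 kg.
Tool frame: the origin (TCP) lies midway between the tips of the shut fingers; the grasp point (between the pads) lies ctrl.grip_depth behind it (ctrl.grip_depth is the distance from the TCP to the grasp point, in mm); z points along the fingers, y is the line along which they close (so a half turn about z gives the same grasp; the last joint's range is limited). The gripper opens to 87 mm and grips with 3 to 60 N. Pads are 19 mm wide; open, the fingers measure 117 mm over their backs; the gripper's body (75 mm by 190 mm) begins 51 mm behind the grasp point.
Start: joints at [-1.157, 0.321, -0.07, 1.45, 0.023, 1.371, -0.057], TCP at [253.031, 598.75, 222.587] pointing down, gripper open.
Joint ranges: [-2.86, 2.86], [-0.3, 2.09], [-1.38, 1.24], [0.06, 2.45], [-1.56, 4.7], [0.09, 2.05], [-2.69, 2.69]. Speed limits (rad/s): [2.57, 2.57, 3.14, 3.14, 3.14, 3.14, 3.14].

### API

Orientations are given as a rotation vector (axis times angle).
In Python, from cell import ctrl, cams gives the robot as it stands.
- The arm moves only by the tool carry_out, never from a script. Its argument "commands" is one flat list of numbers, 7 for each row, row after row: the gripper command: -1 is shut, 1 is fully open, values between are in proportion, then the shift along the tool's x, y, z in mm, then the turn, a rotation vector about the tool's x, y, z in degrees. A call has 1 to 20 rows; each row is the pose to reach, as a shift and turn from the pose commanded when the call began, along the tool's axes at that moment; what a row does not reach only later rows make up. A row lasts 1/10 s, in which the tool goes at most 50 mm and 8.59 degrees, less where a joint would pass 70% of its speed; a pose out of reach is approached as far as the arm can. A call with a gripper value outside its range is refused whole. The fingers move at their own pace and stop on an object; "force" is the grip in N (left out, the last holds). Time passes only in rows, so rows that repeat a pose let the fingers close. It gives the time, the measured TCP pose, the force, the opening and the grip force at its end, in the units of the state.
- ctrl.state(): the state, without advancing time (a new reading comes with each control period).
- cams.grab_frame(name): name is "side" or "top" or "wrist"; returns a dict with "img" (480x640x3 uint8, red, green, blue), "camera_matrix" (3x3 intrinsics, pixels), "world_to_cam" (4x4, takes a point from world to camera coordinates). Camera axes: x right, y down, z forward; pixel columns grow to the right and rows downward; lengths in mm; the calibration is good to about 2 mm. The wrist camera is an equidistant fisheye: a pixel r from the principal point sees the ray r / f radians off the axis. A picture is of the moment at which its call begins. There is no depth.
- ctrl.finish_job(): hands the job in; it is judged then, once.
Trained networks look in the newest picture that a camera, given by its name, has taken for a name from the list of things; names that differ only in an ending like _2 or _b are one class to them, and where a whole thing is asked for, a point or a joint stands for the part that bears it (a point fixed in the world has none). Each returns a list of dicts, best first, with "conf" (0 to 1); they miss things now and then, are a little off and sometimes report something else, mostly with a low value. They report only what shows in the picture. A call takes as long as a camera call. They do not tell look-alikes from the thing itself.
- cams.outline_of(target, camera): "mask" (480x640 bool, what is visible of it).
- cams.landmark_of(target, camera): "at" ([x, y, z] in mm, in world coordinates, good to about 4 mm: a listed point, or the origin of a listed thing).
The state is a dict: "t": time; "q": joint angles; "dq": joint speeds; "effort": joint torques, N m; "tool_pos": TCP position; "orientation": TCP orientation; "wrist_force": force on the tool from outside, world axes, zero at the start; "wrist_torque": the same for the moment, N m; "opening": finger opening in mm; "grip_force": force on a finger pad.
Only numpy, scipy, OpenCV 4.12 (cv2) and the standard library are available. Lean on these libraries where they do the work, as an engineer would, in place of code of your own. Each camera call takes 0.05 s, during which the arm holds its last target. There are 200 camera calls.

## Working session

There is one attempt and no reset: what is moved stays moved. The work goes in short steps, Python scripts to look and compute and a tool call to move; the robot and the scene stay as the last step left them, time stands still between calls to the robot, and variables do not carry over. Pictures are saved under pics/ and viewed, at most 10 in all, crops included, and the job is handed in when it is done.

Besides the shell and the picture viewer there is one more tool, called after "Call:" as a command line: name --argument value ..., lists and objects as JSON in quotes. carry_out: Moves the arm, as the interface text tells. Its arguments: {"type":"object","properties":{"commands":{"type":"array","items":{"type":"number"}},"force":{"type":"number"}},"required":["commands"]}

```bash
mkdir -p pics; ls
cat > h.py <<'E'
import numpy as np, cv2
from cell import ctrl, cams
from scipy.spatial.transform import Rotation as R
np.set_printoptions(precision=1,suppress=True)
def lm(names,cam):
    for n in names:
        print(cam,n,[(np.round(d["at"],0).tolist(),round(d["conf"],2)) for d in cams.landmark_of(n,cam)][:4])
E
python3 - <<'E'
from h import *
s=ctrl.state(); print({k:np.round(v,3).tolist() for k,v in s.items()}, ctrl.grip_depth)
N="mill oven_front tray_pull jar mug board_edge salt scraper ladle shaker".split()
for c in("top","side"):
    f=cams.grab_frame(c); cv2.imwrite(f"pics/{c}0.png",f["img"][...,::-1]); lm(N,c)
    w=f["world_to_cam"]; print((-w[:3,:3].T@w[:3,3]))
E
```

```text
pics
{'t': 0.0, 'q': [-1.157, 0.322, -0.07, 1.452, 0.023, 1.371, -0.057], 'dq': [-0.002, 0.001, -0.0, 0.0, 0.002, -0.001, 0.001], 'effort': [-0.0, -49.128, -0.404, -31.252, -0.064, 0.044, 0.0], 'tool_pos': [252.849, 598.2, 221.448], 'orientation': [-0.624, -3.079, 0.003], 'wrist_force': [-0.179, -0.713, 0.171], 'wrist_torque': [0.004, 0.024, 0.007], 'grip_force': 0.0, 'opening': 87.377} 18.700000000000003
top mill [([464.0, -56.0, 1.0], 0.95)]
top oven_front [([567.0, -394.0, -3.0], 0.81)]
top tray_pull [([556.0, -292.0, 51.0], 0.83)]
top jar [([672.0, 168.0, 3.0], 0.95), ([565.0, 178.0, -1.0], 0.74), ([513.0, 289.0, 2.0], 0.65)]
top mug [([652.0, -65.0, -1.0], 0.91), ([569.0, -392.0, -2.0], 0.69)]
top board_edge [([753.0, 130.0, 22.0], 0.83)]
top salt []
top scraper []
top ladle [([629.0, 476.0, 1.0], 0.76)]
top shaker []
[ 344.2   27.1 1126.7]
side mill [([466.0, -53.0, 1.0], 0.85)]
side oven_front [([570.0, -393.0, -4.0], 0.88), ([672.0, 273.0, -1.0], 0.27)]
side tray_pull [([554.0, -291.0, 42.0], 0.86)]
side jar [([568.0, 182.0, -2.0], 0.82), ([513.0, 284.0, 5.0], 0.61)]
side mug [([651.0, -66.0, -1.0], 0.63), ([667.0, 165.0, 1.0], 0.34)]
side board_edge [([750.0, 134.0, 21.0], 0.75), ([566.0, -397.0, -4.0], 0.49)]
side salt [([672.0, 275.0, 0.0], 0.88)]
side scraper [([680.0, 375.0, 1.0], 0.71)]
side ladle [([632.0, 478.0, -2.0], 0.81)]
side shaker [([400.0, 264.0, 2.0], 0.81)]
[  53.2 -180.   789.4]
```

View pics/top0.png

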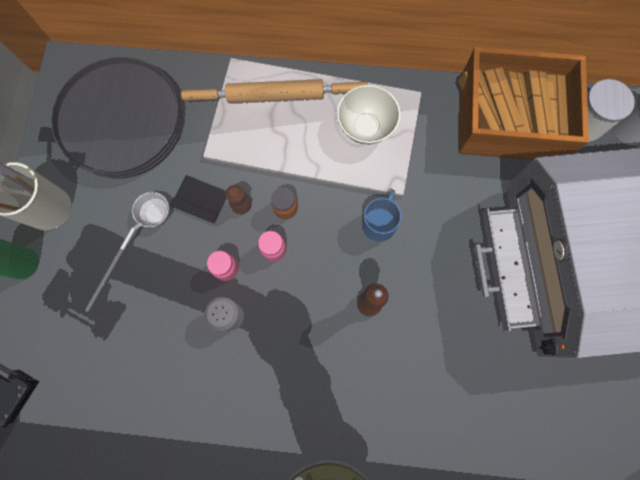

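View pics/side0.png

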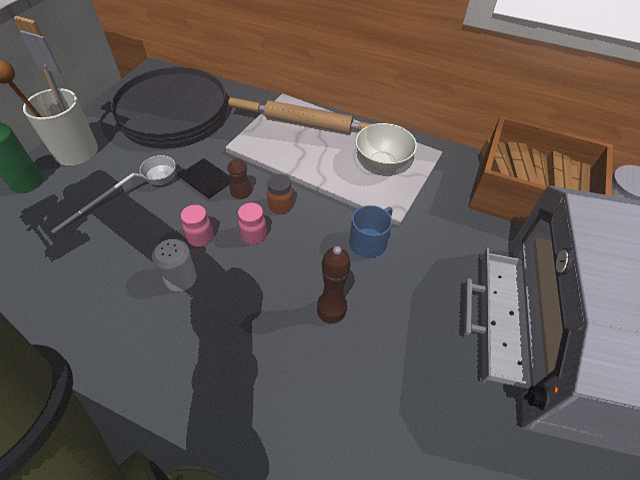

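The top picture shows the amber jar at px (285,203) in the row, with the pink look-alikes at (271,245) and (222,266). The mug is at (381,217), the mill at (373,300), the oven with its tray pull at (485,270), the salt mill at (237,198) and the shaker at (222,314). The jar I want is the amber one at (285,203), because it stands in the row by the board. The side view agrees: amber jar at (280,195), mill at (333,290).

Next I'll confirm the jar in a crop and plan a curved push.

```bash
cat >> h.py <<'E'
M=np.array([651.5,-65.5]);J=np.array([671.,167.]);S=np.array([465.,-54.5]);T=np.array([661.5,53.7])
def pose(p,az,tilt,sign=1):
    "tool at p, tool x*sign faces azimuth az (deg), body leans back by tilt deg"
    a,t=np.radians([az,tilt]); d=np.array([np.cos(a),np.sin(a),0]);u=np.array([0,0,1.])
    z=-u*np.cos(t)+d*np.sin(t); x=sign*(d*np.cos(t)+u*np.sin(t))
    return np.array(p,float),np.column_stack([x,np.cross(z,x),z])
def rel(P,cur=None):
    if cur is None: s=ctrl.state(); cur=(np.array(s["tool_pos"]),R.from_rotvec(s["orientation"]).as_matrix())
    return np.r_[cur[1].T@(P[0]-cur[0]), np.degrees(R.from_matrix(cur[1].T@P[1]).as_rotvec())]
E
python3 - <<'E'
from h import *
im=cv2.imread("pics/top0.png")[160:340,200:420]; cv2.imwrite("pics/crop.png",cv2.resize(im,None,fx=3,fy=3))
n0,n1=62.,-4.8; th=np.radians(np.linspace(n0,n1,200)); D=np.c_[np.cos(th),np.sin(th)]
c=np.cumsum(D,0); k=np.linalg.norm(T-S)/np.linalg.norm(c[-1]); path=S+c*k; print("end",path[-1],"len",k*200)
g=np.array([(x,y,z) for x in np.linspace(-37.5,37.5,9) for y in np.linspace(-95,95,21) for z in np.linspace(-70,-230,12)])
best={}
for p,a,d in zip(path,np.degrees(th),D):
    t=p-28*d; P=pose([*t,10],a,30); w=g@P[1].T+P[0]
    for nm,c0,r,h in(("mug",M,42,82),("jar",J,30,80),("pink",np.array([566,180]),30,85),("waist",p,18,120),("head",p,25,215)):
        dd=np.hypot(np.maximum(np.hypot(*(w[:,:2]-c0).T)-r,0),np.maximum(w[:,2]-h,0)).min()
        best[nm]=min(best.get(nm,1e9),dd)
print({k:round(v) for k,v in best.items()})
d=D[0]; st=S-75*d
print("high",rel(pose([*st,300],n0,30)),st); print("low dz", 290)
E
```

```text
end [661.9  52.9] len 237.6855933764255
{'mug': 4, 'jar': 11, 'pink': 0, 'waist': 13, 'head': 6}
high [-442.9 -593.9  -77.4  -24.8   22.7   92.7] [ 429.8 -120.7]
low dz 290
```

View pics/crop.png

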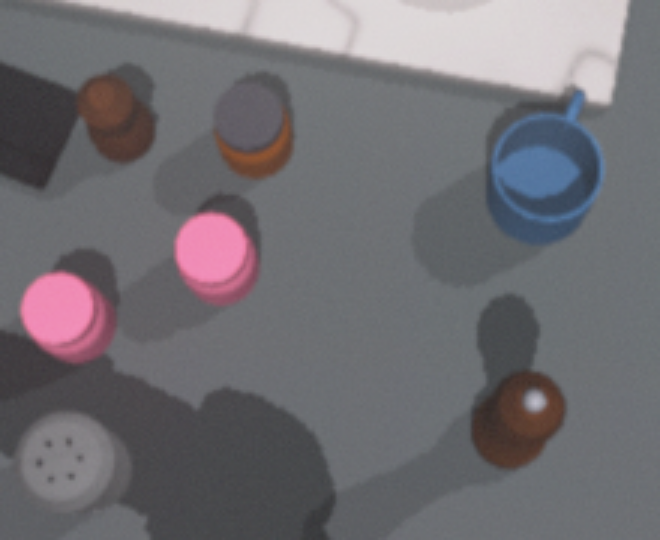

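Crop: the amber jar with the grey cap is at (253,135), in the row with the mug at (545,175), and the pink pair are clearly different. The planned body path clips the near pink jar, so I'll tune the yaw, tilt and height.

```bash
cat > plan.py <<'E'
from h import *
g=np.array([(x,y,z) for x in np.linspace(-37.5,37.5,7) for y in np.linspace(-95,95,21) for z in np.linspace(-70,-230,10)])
def arc(n1):
    ch=np.degrees(np.arctan2(*(T-S)[::-1])); th=np.radians(np.linspace(2*ch-n1,n1,40)); D=np.c_[np.cos(th),np.sin(th)]
    c=np.cumsum(D,0)-D[0]; k=np.linalg.norm(T-S)/np.linalg.norm(c[-1]); return S+c*k,D,np.degrees(th)
def clear(n1,yo,tilt,z,back):
    path,D,th=arc(n1); best={}
    for i,(p,a,d) in enumerate(zip(path,th,D)):
        yaw=a+yo*i/39; e=np.array([np.cos(np.radians(yaw)),np.sin(np.radians(yaw))])
        P=pose([*(p-back*e),z],yaw,tilt); w=g@P[1].T+P[0]
        for nm,c0,r,h in(("mug",M,42,82),("jar",J,30,80),("pink",np.array([566,180]),31,82),("mill",p,18,120),("head",p,25,215)):
            if nm=="mill": m=w[:,2]<120
            else: m=w[:,2]>-1
            ww=w[m]
            if nm=="head": ww=ww[ww[:,2]>120]
            if len(ww)==0: continue
            dd=np.hypot(np.maximum(np.hypot(*(ww[:,:2]-c0).T)-r,0),np.maximum(ww[:,2]-h,0)).min()
            best[nm]=min(best.get(nm,1e9),dd)
    return best
E
python3 - <<'E'
from plan import *
res=[]
for n1 in(-25,-18,-12,-5,2,10):
  for yo in(-20,-10,0,10,20):
    for tilt in(12,18,24,30):
      for z,b in((10,28),(15,28),(15,34),(18,34)):
        c=clear(n1,yo,tilt,z,b); res.append((min(c.values()),n1,yo,tilt,z,b,{k:round(v) for k,v in c.items()}))
res.sort(key=lambda r:-r[0])
for r in res[:12]: print(r)
E
```

```text
(np.float64(6.00124614424054), 2, 0, 30, 18, 34, {'mug': 7, 'jar': 29, 'pink': 6, 'mill': 19, 'head': 29})
(np.float64(5.853966781810485), 2, 0, 30, 15, 34, {'mug': 6, 'jar': 27, 'pink': 6, 'mill': 19, 'head': 29})
(np.float64(5.1534734538662805), -18, 20, 30, 18, 34, {'mug': 5, 'jar': 29, 'pink': 8, 'mill': 19, 'head': 29})
(np.float64(5.032390073429568), -18, 20, 24, 18, 34, {'mug': 5, 'jar': 23, 'pink': 8, 'mill': 10, 'head': 18})
(np.float64(5.032390073429568), 2, 0, 24, 18, 34, {'mug': 5, 'jar': 23, 'pink': 6, 'mill': 10, 'head': 18})
(np.float64(4.279156252918433), -18, 20, 30, 15, 34, {'mug': 4, 'jar': 27, 'pink': 8, 'mill': 19, 'head': 29})
(np.float64(3.3062035185456438), -5, 10, 24, 18, 34, {'mug': 3, 'jar': 27, 'pink': 11, 'mill': 10, 'head': 18})
(np.float64(2.8717782649107164), -5, 10, 30, 18, 34, {'mug': 3, 'jar': 33, 'pink': 12, 'mill': 19, 'head': 29})
(np.float64(2.776193913762114), -12, 20, 30, 18, 34, {'mug': 3, 'jar': 38, 'pink': 16, 'mill': 19, 'head': 29})
(np.float64(2.109154855475829), 10, -10, 30, 15, 34, {'mug': 6, 'jar': 24, 'pink': 2, 'mill': 19, 'head': 29})
(np.float64(2.109154855475829), 10, -10, 30, 18, 34, {'mug': 9, 'jar': 26, 'pink': 2, 'mill': 19, 'head': 29})
(np.float64(2.0323900734295677), -18, 20, 24, 15, 28, {'mug': 2, 'jar': 17, 'pink': 8, 'mill': 4, 'head': 12})
```

```bash
cat > opt.py <<'E'
from h import *
from scipy.optimize import differential_evolution as DE
from scipy.interpolate import PchipInterpolator as PI
g=np.array([(x,y,z) for x in (-37.5,-18,0,18,37.5) for y in np.linspace(-95,95,15) for z in (-70,-85,-100,-120,-150,-200)])
OB=((M,42,82),(J,30,80),(np.array([566,180]),31,82))
B=34;Z=18
def build(v,N=24):
    a0,a1,l0,l1,y0,y1,y2,t0,t1,r0,r1,r2=v
    e=lambda a:np.array([np.cos(np.radians(a)),np.sin(np.radians(a))])
    s=np.linspace(0,1,N)[:,None]; p1=S+l0*e(a0); p2=T-l1*e(a1)
    p=(1-s)**3*S+3*s*(1-s)**2*p1+3*s*s*(1-s)*p2+s**3*T
    dp=3*((1-s)**2*(p1-S)+2*s*(1-s)*(p2-p1)+s*s*(T-p2)); h=np.degrees(np.arctan2(dp[:,1],dp[:,0])); s=s[:,0]
    yaw=h+PI([0,.5,1],[y0,y1,y2])(s); tilt=t0+(t1-t0)*s; roll=PI([0,.5,1],[r0,r1,r2])(s)
    P=[]
    for q,a,t,r in zip(p,yaw,tilt,roll):
        P0=pose([*(q-B*e(a)),Z],a,t); P.append((P0[0],P0[1]@R.from_euler('x',r,degrees=True).as_matrix()))
    return p,h,yaw,P
def cl(v,N=24):
    p,h,yaw,P=build(v,N); best=np.full(4,99.)
    for q,Q in zip(p,P):
        w=g@Q[1].T+Q[0]; rr=lambda c:np.hypot(*(w[:,:2]-c).T)
        for i,(c,r,hh) in enumerate(OB): best[i]=min(best[i],np.hypot(np.maximum(rr(c)-r,0),np.maximum(w[:,2]-hh,0)).min())
        rm=np.where(w[:,2]<115,20,25); best[3]=min(best[3],(rr(q)-rm).min())
    curv=np.abs(np.diff(yaw)).max()
    return best,curv
def cost(v):
    b,c=cl(v); b[3]-=-0; return -min(b.min(),20)+max(0,c-6)
E
python3 - <<'E'
from opt import *
r=DE(cost,[(20,85),(-25,25),(30,130),(30,130)]+[(-15,15)]*3+[(15,32)]*2+[(-8,8)]*3,maxiter=60,popsize=5,seed=1,polish=False)
print(cl(r.x,60)); v=np.round(r.x,0); print(v.tolist(),cl(v,60))
p,h,yaw,P=build(v,9); print(np.c_[p,h,yaw,[x[0] for x in P]])
E
```

```text
(array([ 9.5, 34.3,  9.6, 11.9]), np.float64(1.0366153852116256))
[54.0, 8.0, 59.0, 118.0, -1.0, -8.0, 1.0, 27.0, 31.0, 2.0, 1.0, -3.0] (array([ 8.6, 35.9, 10.4, 12.4]), np.float64(1.0242518564042982))
[[465.  -54.5  54.   53.  444.5 -81.7  18. ]
 [478.6 -36.8  50.5  46.3 455.1 -61.4  18. ]
 [493.9 -19.8  45.5  39.1 467.5 -41.2  18. ]
 [511.6  -3.6  39.2  31.6 482.6 -21.4  18. ]
 [532.4  11.3  32.2  24.2 501.4  -2.6  18. ]
 [557.1  24.8  25.3  17.9 524.8  14.4  18. ]
 [586.4  36.6  18.7  13.1 553.3  28.9  18. ]
 [620.9  46.3  12.9  10.2 587.5  40.3  18. ]
 [661.5  53.7   8.    9.  627.9  48.4  18. ]]
```

Run:
```python
from opt import *
v=np.array([54.0, 8.0, 59.0, 118.0, -1.0, -8.0, 1.0, 29,29,0,0,0]); print(cl(v,60))
st=S-80*np.array([np.cos(np.radians(53)),np.sin(np.radians(53))]); print(st)
print(rel(pose([*st,300],53,29)))
```

```text
(array([ 2.7, 38.3, 13.7, 15.1]), np.float64(1.0242518564042982))
[ 416.9 -118.4]
[-430.  -596.8  -77.4  -26.3   20.5  101.6]
```

Call:
carry_out --commands '[-0.31,0,0,-50,0,0,0,-0.31,0,0,-78,0,0,0,-0.31,-430,-597,-78,-26,20.5,102,-0.31,-430,-597,-78,-26,20.5,102,-0.31,-430,-597,-78,-26,20.5,102,-0.31,-430,-597,-78,-26,20.5,102,-0.31,-430,-597,-78,-26,20.5,102,-0.31,-430,-597,-78,-26,20.5,102,-0.31,-430,-597,-78,-26,20.5,102,-0.31,-430,-597,-78,-26,20.5,102,-0.31,-430,-597,-78,-26,20.5,102,-0.31,-430,-597,-78,-26,20.5,102,-0.31,-430,-597,-78,-26,20.5,102,-0.31,-430,-597,-78,-26,20.5,102,-0.31,-430,-597,-78,-26,20.5,102,-0.31,-430,-597,-78,-26,20.5,102,-0.31,-430,-597,-78,-26,20.5,102,-0.31,-430,-597,-78,-26,20.5,102,-0.31,-430,-597,-78,-26,20.5,102,-0.31,-430,-597,-78,-26,20.5,102]'

```text
t: 3.1
tool_pos: [416.9, -112.8, 300.1]
orientation: [-2.552, -1.258, -0.653]
wrist_force: [1.3, 0.4, 1.3]
opening: 30.2
grip_force: 0.0
```

Run:
```python
from opt import *
for c in("wrist","top","side"):
    f=cams.grab_frame(c); cv2.imwrite(f"pics/{c}1.png",f["img"][...,::-1]); lm(["mill","jar","mug"],c)
v=np.array([54.0, 8.0, 59.0, 118.0, -1.0, -8.0, 1.0, 27.0, 31.0, 2.0, 1.0, -3.0])
p,h,yaw,P=build(v,3); b=P[0]; e=np.array([np.cos(np.radians(53)),np.sin(np.radians(53)),0])
print("low",rel((b[0]-46*e,b[1])),"near",rel((b[0]-10*e,b[1])))
s=ctrl.state(); print(np.round(s["tool_pos"],1),np.round(s["q"],2))
```

```text
wrist mill [([461.0, -57.0, -4.0], 0.64)]
wrist jar [([511.0, 291.0, -1.0], 0.77), ([667.0, 164.0, -3.0], 0.63), ([570.0, 179.0, 1.0], 0.57)]
wrist mug [([651.0, -63.0, 3.0], 0.74)]
top mill [([460.0, -55.0, 0.0], 0.92)]
top jar [([513.0, 290.0, 0.0], 0.61), ([670.0, 165.0, -1.0], 0.57), ([566.0, 179.0, -4.0], 0.55)]
top mug [([650.0, -63.0, -1.0], 0.7)]
side mill []
side jar []
side mug []
low [-142.8    5.6  242.9    1.9   -1.8   -0.3] near [-111.3    5.5  260.2    1.9   -1.8   -0.3]
[ 418.3 -109.1  299.7] [ 0.6 -0.2 -0.   2.  -0.5  1.4  0. ]
```

View pics/wrist1.png

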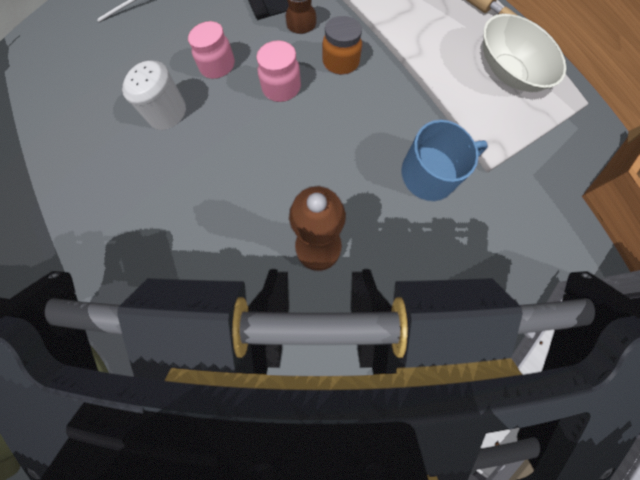

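The wrist view shows the mill at (318,230), centred ahead of the fork. The mug is at (438,160), the amber jar at (342,45) and the pink pair at (279,72) and (211,50). I'll descend behind the mill.

Call:
carry_out --commands '[-0.31,-30,5,50,0,0,0,-0.31,-60,5,100,2,-2,0,-0.31,-90,5,150,2,-2,0,-0.31,-120,5,200,2,-2,0,-0.31,-143,5,240,2,-2,0,-0.31,-143,5,240,2,-2,0,-0.31,-143,5,240,2,-2,0,-0.31,-143,5,240,2,-2,0]'

```text
t: 4.5
tool_pos: [415.8, -119.9, 21.0]
orientation: [-2.542, -1.271, -0.582]
wrist_force: [0.3, 0.0, -0.2]
opening: 30.2
grip_force: 0.0
```

```bash
sed -i 's/^M=np.*/M=np.array([651.,-64.5]);J=np.array([670.,166.]);S=np.array([463.,-55.5]);T=np.array([661.,54.5])/' h.py
python3 - <<'E'
from opt import *
v=np.array([54.0, 8.0, 59.0, 118.0, -1.0, -8.0, 1.0, 27.0, 31.0, 2.0, 1.0, -3.0]); print(cl(v,60))
s=ctrl.state(); print(s["tool_pos"],s["wrist_force"],np.round(s["q"],2),s["opening"])
p,h,yaw,P=build(v,46)
print("start err",rel(P[0]))
for i in range(0,16): print(i,np.round(rel(P[i]),1).tolist())
E
```

```text
(array([ 8.6, 35. ,  9.5, 12.4]), np.float64(1.008127447190084))
[ 415.8 -119.9   21. ] [ 0.3  0.  -0.2] [ 0.6  0.1 -0.   2.2 -0.6  0.9  0.4] 30.15930398299546
start err [39.5 -0.4 23.4 -0.1  0.2 -0.4]
0 [39.5, -0.4, 23.4, -0.1, 0.2, -0.4]
1 [43.0, -1.1, 25.2, -0.6, 0.3, 0.6]
2 [46.6, -1.8, 27.0, -1.1, 0.4, 1.7]
3 [50.2, -2.4, 28.9, -1.7, 0.5, 2.7]
4 [53.8, -3.0, 30.7, -2.3, 0.7, 3.8]
5 [57.4, -3.5, 32.6, -2.8, 0.8, 4.9]
6 [61.1, -4.1, 34.5, -3.4, 0.9, 5.9]
7 [64.8, -4.5, 36.4, -4.0, 1.1, 7.0]
8 [68.5, -4.9, 38.3, -4.7, 1.2, 8.2]
9 [72.3, -5.3, 40.2, -5.3, 1.3, 9.3]
10 [76.1, -5.6, 42.2, -5.9, 1.4, 10.4]
11 [80.0, -5.8, 44.1, -6.6, 1.6, 11.6]
12 [83.9, -5.9, 46.1, -7.3, 1.7, 12.7]
13 [87.8, -6.0, 48.1, -7.9, 1.8, 13.9]
14 [91.8, -6.0, 50.1, -8.6, 1.9, 15.1]
15 [95.8, -5.8, 52.1, -9.3, 2.0, 16.2]
```

Call:
carry_out --commands '[-0.31,10,0,6,0,0,0,-0.31,20,0,12,0,0,0,-0.31,30,0,18,0,0,0,-0.31,35,0,21,0,0,0,-0.31,39.5,-0.4,23.5,0,0,0,-0.31,43,-1,25,-0.6,0.3,0.6,-0.31,46.5,-2,27,-1,0.4,1.7,-0.31,50,-2.5,29,-1.7,0.5,2.7,-0.31,54,-3,30.5,-2.3,0.7,3.8,-0.31,57.5,-3.5,32.5,-2.8,0.8,5,-0.31,61,-4,34.5,-3.4,1,6,-0.31,65,-4.5,36.5,-4,1,7,-0.31,68.5,-5,38.5,-4.7,1.2,8,-0.31,72,-5.3,40,-5.3,1.3,9.3,-0.31,76,-5.6,42,-6,1.4,10.4,-0.31,80,-5.8,44,-6.6,1.6,11.6,-0.31,84,-6,46,-7.3,1.7,12.7]'

```text
t: 6.2
tool_pos: [467.2, -38.9, 17.3]
orientation: [-2.72, -0.95, -0.668]
wrist_force: [-2.8, -1.6, -0.7]
opening: 30.0
grip_force: 1.3
```

Run:
```python
from opt import *
v=np.array([54.0, 8.0, 59.0, 118.0, -1.0, -8.0, 1.0, 27.0, 31.0, 2.0, 1.0, -3.0])
s=ctrl.state(); print(s["tool_pos"],s["wrist_force"],s["opening"])
p,h,yaw,P=build(v,46); print("expect mill",p[12])
for c in("wrist","top"):
    f=cams.grab_frame(c); cv2.imwrite(f"pics/{c}2.png",f["img"][...,::-1]); lm(["mill"],c)
for i in range(12,31): print(i,np.round(rel(P[i]),1).tolist())
```

```text
[467.2 -38.9  17.3] [-2.8 -1.6 -0.7] 30.006775175688713
expect mill [494.4 -18.2]
wrist mill [([490.0, -22.0, -4.0], 0.85)]
top mill [([496.0, -17.0, 0.0], 0.71), ([553.0, -292.0, 48.0], 0.44)]
12 [0.0, 0.5, -0.3, 0.0, -0.0, 0.1]
13 [3.8, -0.7, 1.7, -0.6, 0.1, 1.3]
14 [7.6, -1.7, 3.8, -1.3, 0.2, 2.4]
15 [11.5, -2.8, 5.9, -2.0, 0.3, 3.6]
16 [15.4, -3.7, 8.0, -2.7, 0.4, 4.7]
17 [19.4, -4.5, 10.1, -3.4, 0.6, 5.9]
18 [23.4, -5.3, 12.3, -4.1, 0.7, 7.0]
19 [27.6, -5.9, 14.5, -4.8, 0.8, 8.2]
20 [31.7, -6.4, 16.8, -5.5, 0.9, 9.3]
21 [36.0, -6.8, 19.1, -6.1, 1.0, 10.4]
22 [40.3, -7.1, 21.4, -6.8, 1.1, 11.5]
23 [44.7, -7.3, 23.8, -7.5, 1.2, 12.6]
24 [49.2, -7.3, 26.1, -8.2, 1.3, 13.7]
25 [53.7, -7.2, 28.6, -8.8, 1.4, 14.7]
26 [58.3, -6.9, 31.0, -9.5, 1.5, 15.6]
27 [63.0, -6.5, 33.5, -10.1, 1.6, 16.6]
28 [67.7, -5.9, 36.0, -10.8, 1.7, 17.5]
29 [72.5, -5.1, 38.5, -11.4, 1.8, 18.3]
30 [77.4, -4.2, 41.1, -12.0, 1.8, 19.1]
```

View pics/wrist2.png

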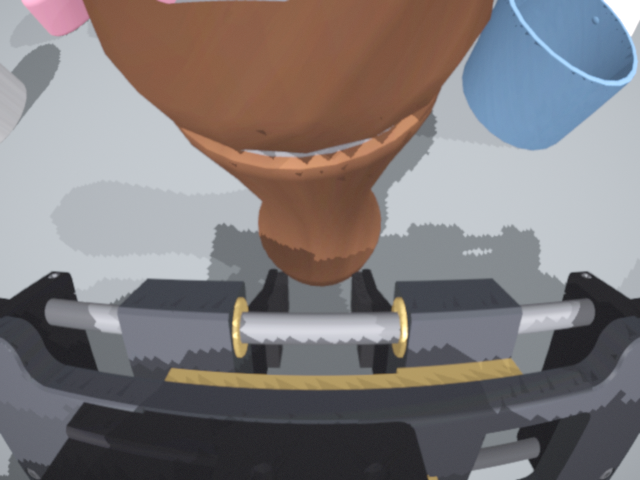

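The mill's foot sits centred between the fingertips at (320,270), upright, and the mug at (550,70) is well clear. I'll continue the push.

Call:
carry_out --commands '[-0.31,3.8,-0.7,1.7,-0.6,0.1,1.3,-0.31,7.6,-1.7,3.8,-1.3,0.2,2.4,-0.31,11.5,-2.8,6,-2,0.3,3.6,-0.31,15.5,-3.7,8,-2.7,0.4,4.7,-0.31,19.5,-4.5,10,-3.4,0.6,6,-0.31,23.5,-5.3,12.3,-4,0.7,7,-0.31,27.5,-6,14.5,-4.8,0.8,8.2,-0.31,32,-6.4,17,-5.5,0.9,9.3,-0.31,36,-6.8,19,-6,1,10.4,-0.31,40,-7,21.4,-6.8,1.1,11.5,-0.31,44.5,-7.3,24,-7.5,1.2,12.6,-0.31,49,-7.3,26,-8.2,1.3,13.7,-0.31,53.5,-7.2,28.5,-8.8,1.4,14.7,-0.31,58,-7,31,-9.5,1.5,15.6,-0.31,63,-6.5,33.5,-10,1.6,16.6,-0.31,67.5,-6,36,-10.8,1.7,17.5,-0.31,72.5,-5,38.5,-11.4,1.8,18.3,-0.31,77.5,-4.2,41,-12,1.8,19]'

```text
t: 8.2
tool_pos: [532.1, 19.4, 17.4]
orientation: [-2.937, -0.424, -0.775]
wrist_force: [-2.4, -1.1, 0.0]
opening: 30.1
grip_force: 1.5
```

Run:
```python
from opt import *
v=np.array([54.0, 8.0, 59.0, 118.0, -1.0, -8.0, 1.0, 27.0, 31.0, 2.0, 1.0, -3.0])
s=ctrl.state(); print(s["tool_pos"],s["wrist_force"],s["opening"])
p,h,yaw,P=build(v,46); print("expect mill",p[30])
for c in("wrist","top","side"):
    f=cams.grab_frame(c); cv2.imwrite(f"pics/{c}3.png",f["img"][...,::-1]); lm(["mill","mug","jar"],c)
for i in range(30,46): print(i,np.round(rel(P[i]),1).tolist())
```

```text
[532.1  19.4  17.4] [-2.4 -1.1  0. ] 30.06424262243097
expect mill [565.4  29.3]
wrist mill [([563.0, 26.0, -1.0], 0.65)]
wrist mug []
wrist jar [([565.0, 180.0, 2.0], 0.77)]
top mill [([564.0, 29.0, 4.0], 0.82)]
top mug [([649.0, -61.0, -3.0], 0.75)]
top jar [([515.0, 290.0, 0.0], 0.95), ([569.0, 176.0, -1.0], 0.71)]
side mill []
side mug [([648.0, -68.0, -1.0], 0.6)]
side jar [([669.0, 164.0, 0.0], 0.96)]
30 [0.2, -0.6, 0.1, 0.0, 0.0, 0.1]
31 [5.1, -1.7, 2.9, -0.5, 0.1, 0.9]
32 [10.1, -2.7, 5.7, -1.1, 0.2, 1.6]
33 [15.1, -3.6, 8.6, -1.7, 0.3, 2.2]
34 [20.4, -4.3, 11.5, -2.2, 0.4, 2.9]
35 [25.7, -4.8, 14.6, -2.8, 0.5, 3.4]
36 [31.2, -5.3, 17.7, -3.3, 0.5, 4.0]
37 [36.8, -5.5, 20.9, -3.7, 0.6, 4.4]
38 [42.5, -5.6, 24.1, -4.2, 0.7, 4.9]
39 [48.3, -5.6, 27.5, -4.7, 0.8, 5.2]
40 [54.3, -5.4, 30.9, -5.1, 0.8, 5.6]
41 [60.4, -5.0, 34.3, -5.5, 0.9, 5.9]
42 [66.7, -4.5, 37.9, -5.8, 1.0, 6.1]
43 [73.1, -3.8, 41.6, -6.2, 1.1, 6.3]
44 [79.7, -3.0, 45.3, -6.5, 1.1, 6.4]
45 [86.4, -1.9, 49.1, -6.8, 1.2, 6.5]
```

Call:
carry_out --commands '[-0.31,5,-1.7,3,-0.5,0.1,0.9,-0.31,10,-2.7,5.7,-1.1,0.2,1.6,-0.31,15,-3.6,8.6,-1.7,0.3,2.2,-0.31,20.4,-4.3,11.5,-2.2,0.4,2.9,-0.31,25.7,-4.8,14.6,-2.8,0.5,3.4,-0.31,31.2,-5.3,17.7,-3.3,0.5,4,-0.31,37,-5.5,21,-3.7,0.6,4.4,-0.31,42.5,-5.6,24,-4.2,0.7,4.9,-0.31,48.3,-5.6,27.5,-4.7,0.8,5.2,-0.31,54.3,-5.4,31,-5,0.8,5.6,-0.31,60.4,-5,34.3,-5.5,0.9,5.9,-0.31,66,-4.5,37.5,-5.8,1,6,-0.31,70,-4,40,-6,1,6,-0.31,73,-3.8,41.6,-6.2,1.1,6.3,-0.31,73,-3.8,41.6,-6.2,1.1,6.3]'

```text
t: 10.3
tool_pos: [612.2, 46.6, 17.6]
orientation: [-3.019, -0.226, -0.838]
wrist_force: [-2.0, -1.0, -0.8]
opening: 30.0
grip_force: 1.1
```

Run:
```python
from opt import *
v=np.array([54.0, 8.0, 59.0, 118.0, -1.0, -8.0, 1.0, 27.0, 31.0, 2.0, 1.0, -3.0])
s=ctrl.state(); print(s["tool_pos"],s["wrist_force"],s["opening"])
p,h,yaw,P=build(v,46); print("expect mill",p[43])
for c in("top","side","wrist"):
    f=cams.grab_frame(c); cv2.imwrite(f"pics/{c}4.png",f["img"][...,::-1]); lm(["mill","mug","jar","salt"],c)
for i in range(43,46): print(i,np.round(rel(P[i]),1).tolist())
```

```text
[612.2  46.6  17.6] [-2.  -1.  -0.8] 29.990919297097832
expect mill [645.8  52.1]
top mill [([645.0, 48.0, 2.0], 0.91)]
top mug [([654.0, -63.0, -3.0], 0.77), ([569.0, -395.0, -0.0], 0.61), ([672.0, 273.0, 2.0], 0.22)]
top jar [([513.0, 288.0, 1.0], 0.9), ([668.0, 164.0, 2.0], 0.8), ([566.0, 180.0, -4.0], 0.69)]
top salt [([674.0, 269.0, 1.0], 0.74)]
side mill []
side mug [([649.0, -68.0, 2.0], 0.82)]
side jar [([513.0, 285.0, 3.0], 0.51), ([565.0, 182.0, -1.0], 0.48)]
side salt []
wrist mill [([641.0, 46.0, -1.0], 0.89)]
wrist mug [([650.0, -65.0, 0.0], 0.97)]
wrist jar [([671.0, 165.0, -4.0], 0.71), ([563.0, 178.0, 1.0], 0.61)]
wrist salt [([672.0, 272.0, 2.0], 0.8)]
43 [0.2, -0.2, -0.1, 0.0, -0.0, -0.0]
44 [6.8, -0.4, 3.8, -0.3, 0.0, 0.1]
45 [13.4, -0.6, 7.8, -0.6, 0.1, 0.2]
```

View pics/top4.png

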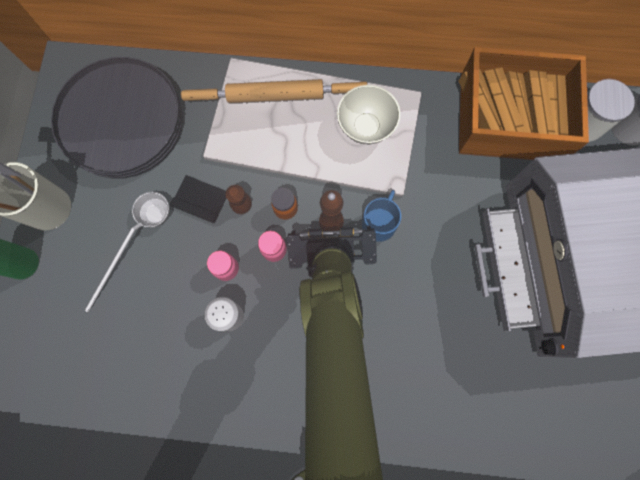

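The top view shows the mill at (331,205), upright and nearly in line between the jar at (285,203) and the mug at (381,217). The gripper body is clear of the pink jar at (271,245), and nothing else has moved. I'll do the last 15 mm, then back off.

Call:
carry_out --commands '[-0.31,4,-0.5,2.3,0,0,0,-0.31,8,-1,4.6,0,0,0,-0.31,11,-1.5,6.3,-0.5,0,0,-0.31,13,-2,7.5,-0.5,0,0,-0.31,13.5,-2,7.8,-0.5,0,0,-0.31,13.5,-2,7.8,-0.5,0,0,-0.31,13.5,-2,7.8,-0.5,0,0]'

```text
t: 11.75
tool_pos: [627.5, 50.7, 18.1]
orientation: [3.012, 0.222, 0.838]
wrist_force: [-1.2, -1.0, -1.0]
opening: 30.0
grip_force: 0.8
```

Run:
```python
from opt import *
s=ctrl.state(); print(s["tool_pos"],s["wrist_force"],s["opening"])
for c in("top","wrist","side"):
    f=cams.grab_frame(c); cv2.imwrite(f"pics/{c}5.png",f["img"][...,::-1]); lm(["mill"],c)
Rm=R.from_rotvec(s["orientation"]).as_matrix(); e=np.array([np.cos(np.radians(9)),np.sin(np.radians(9)),0])
for b,u in((6,0),(30,0),(45,15),(55,250)): print(Rm.T@(-b*e+np.array([0,0,u])))
```

```text
[627.5  50.7  18.1] [-1.2 -1.  -1. ] 29.999026660463443
top mill [([659.0, 55.0, 3.0], 0.75)]
wrist mill [([658.0, 50.0, -1.0], 0.67)]
side mill []
[-5.1  0.1 -3.1]
[-25.7   0.7 -15.4]
[-30.9   1.7 -35.9]
[  81.1   12.5 -242.5]
```

Call:
carry_out --commands '[-0.31,-5,0,-3,0,0,0,-0.31,-12,0.3,-7,0,0,0,-0.31,-20,0.5,-12,0,0,0,-0.31,-26,0.7,-18,0,0,0,-0.31,-30,1,-36,0,0,0,-0.31,-10,4,-80,0,0,0,-0.31,15,6,-125,0,0,0,-0.31,38,8,-165,0,0,0,-0.31,60,10,-205,0,0,0,-0.31,81,12,-243,0,0,0,-0.31,81,12,-243,0,0,0,-0.31,81,12,-243,0,0,0]'

```text
t: 13.25
tool_pos: [572.7, 42.6, 270.1]
orientation: [3.011, 0.222, 0.842]
wrist_force: [-0.5, 0.7, -0.2]
opening: 30.0
grip_force: 0.0
```

Run:
```python
from opt import *
s=ctrl.state(); print(s["tool_pos"],s["wrist_force"],s["opening"],s["q"])
for k in range(2):
  for c in("top","wrist","side"):
    f=cams.grab_frame(c); cv2.imwrite(f"pics/{c}6.png",f["img"][...,::-1]); lm(["mill","jar","mug","tray_pull","oven_front"],c)
```

```text
[572.7  42.6 270.1] [-0.5  0.7 -0.2] 30.042688804346028 [-0.1 -0.3 -0.   2.1  0.   0.8 -1.6]
top mill [([660.0, 54.0, 2.0], 0.93), ([674.0, 271.0, 2.0], 0.62)]
top jar [([564.0, 178.0, -4.0], 0.73), ([509.0, 288.0, 2.0], 0.63), ([670.0, 164.0, 3.0], 0.57), ([750.0, 127.0, 25.0], 0.44)]
top mug [([650.0, -62.0, -1.0], 0.64)]
top tray_pull []
top oven_front [([569.0, -393.0, -1.0], 0.86), ([653.0, -63.0, -3.0], 0.43)]
wrist mill [([656.0, 52.0, 1.0], 0.8)]
wrist jar [([510.0, 292.0, -1.0], 0.95), ([670.0, 167.0, -3.0], 0.89)]
wrist mug [([653.0, -65.0, 3.0], 0.92)]
wrist tray_pull []
wrist oven_front []
side mill [([662.0, 57.0, 2.0], 0.72)]
side jar [([512.0, 286.0, 2.0], 0.94), ([567.0, 182.0, -1.0], 0.83), ([668.0, 167.0, -2.0], 0.74)]
side mug [([649.0, -70.0, -2.0], 0.82)]
side tray_pull [([555.0, -289.0, 44.0], 0.75), ([399.0, 267.0, 3.0], 0.42)]
side oven_front [([567.0, -396.0, -5.0], 0.87), ([651.0, -66.0, -1.0], 0.3)]
top mill [([662.0, 56.0, 1.0], 0.74)]
top jar [([673.0, 166.0, -0.0], 0.9), ([509.0, 288.0, 0.0], 0.58), ([566.0, 178.0, -1.0], 0.57)]
top mug [([650.0, -61.0, -4.0], 0.69)]
top tray_pull [([551.0, -291.0, 50.0], 0.85)]
top oven_front []
wrist mill [([661.0, 50.0, -4.0], 0.96)]
wrist jar [([669.0, 165.0, -3.0], 0.71), ([511.0, 292.0, -2.0], 0.61)]
wrist mug [([653.0, -64.0, 2.0], 0.67)]
wrist tray_pull []
wrist oven_front [([658.0, 52.0, -1.0], 0.51)]
side mill [([665.0, 56.0, 0.0], 0.61)]
side jar [([669.0, 164.0, -3.0], 0.95), ([570.0, 184.0, 3.0], 0.82), ([512.0, 284.0, 4.0], 0.6)]
side mug [([651.0, -66.0, 1.0], 0.83)]
side tray_pull [([552.0, -287.0, 45.0], 0.64), ([668.0, 165.0, 3.0], 0.46)]
side oven_front [([568.0, -395.0, -1.0], 0.58)]
```

View pics/wrist6.png

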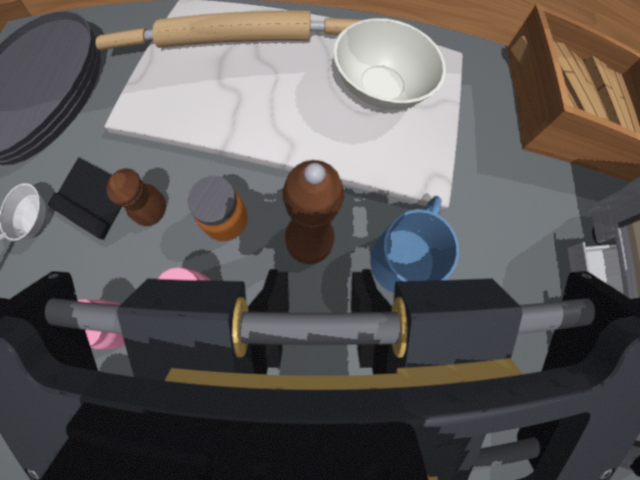

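The wrist view shows the mill at (313,215), upright, with clear space to the amber jar at (218,208) and the mug at (420,250). The landmarks put it at about (661,54), in line and mid-gap. Next is the tray.

Run:
```python
from h import *
O=np.array([568.3,-394.5]);d=np.array([np.cos(np.radians(-82)),np.sin(np.radians(-82))])
print(rel(pose([*(O-145*d),300],-82,22,-1)), O-145*d)
```

```text
[-45.1 288.7 -48.7   9.3 -39.2 -92.2] [ 548.1 -250.9]
```

Call:
carry_out --commands '[-1,0,0,-40,0,0,0,-1,-45,289,-49,9.3,-39.2,-92,-1,-45,289,-49,9.3,-39.2,-92,-1,-45,289,-49,9.3,-39.2,-92,-1,-45,289,-49,9.3,-39.2,-92,-1,-45,289,-49,9.3,-39.2,-92,-1,-45,289,-49,9.3,-39.2,-92,-1,-45,289,-49,9.3,-39.2,-92,-1,-45,289,-49,9.3,-39.2,-92,-1,-45,289,-49,9.3,-39.2,-92,-1,-45,289,-49,9.3,-39.2,-92,-1,-45,289,-49,9.3,-39.2,-92,-1,-45,289,-49,9.3,-39.2,-92,-1,-45,289,-49,9.3,-39.2,-92,-1,-45,289,-49,9.3,-39.2,-92,-1,-45,289,-49,9.3,-39.2,-92,-1,-45,289,-49,9.3,-39.2,-92]'

```text
t: 16.75
tool_pos: [547.8, -252.3, 300.8]
orientation: [1.865, 2.13, -0.359]
wrist_force: [0.6, 0.5, 0.4]
opening: 0.4
grip_force: 0.0
```

Run:
```python
from h import *
s=ctrl.state(); print(s["tool_pos"],s["wrist_force"],s["opening"],s["q"])
for c in("wrist","top","wrist"):
    f=cams.grab_frame(c); cv2.imwrite(f"pics/{c}7.png",f["img"][...,::-1]); lm(["tray_pull","oven_front"],c)
O=np.array([568.3,-394.5]);d=np.array([np.cos(np.radians(-82)),np.sin(np.radians(-82))])
for b in(145,120,110,100,80,60,55,50,45): print(b,rel(pose([*(O-b*d),43],-82,22,-1)))
```

```text
[ 547.8 -252.3  300.8] [0.6 0.5 0.4] 0.37709601386059427 [-0.   0.1  0.2  1.7  0.4  1.3  0.2]
wrist tray_pull [([546.0, -291.0, 44.0], 0.95)]
wrist oven_front [([569.0, -393.0, -2.0], 0.69)]
top tray_pull []
top oven_front [([569.0, -395.0, -1.0], 0.81)]
wrist tray_pull [([545.0, -289.0, 42.0], 0.62)]
wrist oven_front [([566.0, -395.0, -1.0], 0.86)]
145 [ 96.4  -0.  238.7  -0.1  -0.1  -0.2]
120 [ 73.2   0.1 248.   -0.1  -0.1  -0.2]
110 [ 63.9   0.1 251.7  -0.1  -0.1  -0.2]
100 [ 54.7   0.2 255.5  -0.1  -0.1  -0.2]
80 [ 36.1   0.2 262.9  -0.1  -0.1  -0.2]
60 [ 17.6   0.3 270.4  -0.1  -0.1  -0.2]
55 [ 12.9   0.3 272.3  -0.1  -0.1  -0.2]
50 [  8.3   0.4 274.1  -0.1  -0.1  -0.2]
45 [  3.6   0.4 276.   -0.1  -0.1  -0.2]
```

View pics/wrist7.png

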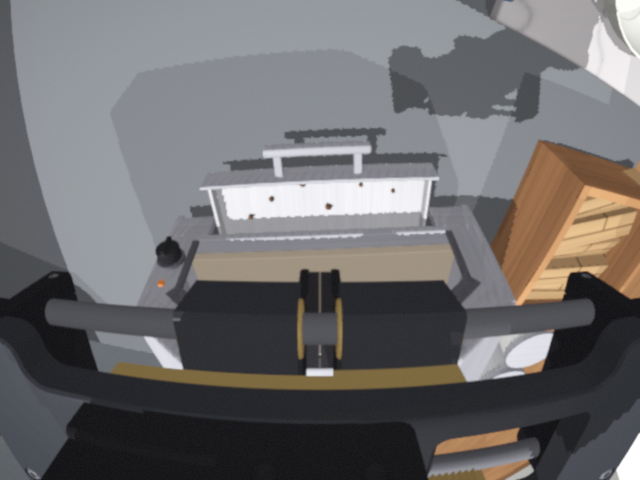

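The pull is at (318,152), square to the gripper and centred on the fingers. The knob at (168,250) is far off to the side. I'll descend and push.

Call:
carry_out --commands '[-1,20,0,50,0,0,0,-1,40,0,100,0,0,0,-1,60,0,150,0,0,0,-1,80,0,200,0,0,0,-1,96,0,239,0,0,0,-1,96,0,239,0,0,0,-1,87,0,242.5,0,0,0,-1,78,0,246,0,0,0,-1,73,0,248,0,0,0,-1,68,0,250,0,0,0,-1,64,0,251.7,0,0,0,-1,59,0,253.5,0,0,0,-1,55,0,255.5,0,0,0,-1,50,0,257.5,0,0,0,-1,45,0,259.5,0,0,0,-1,41,0,261,0,0,0,-1,36,0,263,0,0,0]'

```text
t: 18.9
tool_pos: [557.1, -315.4, 42.7]
orientation: [1.861, 2.134, -0.36]
wrist_force: [1.4, 2.4, -0.4]
opening: 0.5
grip_force: 1.2
```

Run:
```python
from h import *
s=ctrl.state(); print(s["tool_pos"],s["wrist_force"],s["opening"])
for c in("wrist","top"):
    f=cams.grab_frame(c); cv2.imwrite(f"pics/{c}8.png",f["img"][...,::-1]); lm(["tray_pull","oven_front"],c)
O=np.array([568.3,-394.5]);d=np.array([np.cos(np.radians(-82)),np.sin(np.radians(-82))])
print("dist",(np.array(s["tool_pos"][:2])-O)@-d)
for b in(65,60,55,50,45): print(b,rel(pose([*(O-b*d),43],-82,22,-1)))
```

```text
[ 557.1 -315.4   42.7] [ 1.4  2.4 -0.4] 0.4762953946310042
wrist tray_pull []
wrist oven_front []
top tray_pull [([559.0, -325.0, 50.0], 0.95)]
top oven_front [([570.0, -395.0, -4.0], 0.78)]
dist 79.8545061223521
65 [-13.3   1.3   5.1  -0.2  -0.   -0.2]
60 [-17.9   1.3   7.   -0.2  -0.   -0.2]
55 [-22.6   1.3   8.9  -0.2  -0.   -0.2]
50 [-27.2   1.4  10.8  -0.2  -0.   -0.2]
45 [-31.9   1.4  12.6  -0.2  -0.   -0.2]
```

Call:
carry_out --commands '[-1,-5,0,2,0,0,0,-1,-10,0,4,0,0,0,-1,-14,0,5.5,0,0,0,-1,-18,0,7,0,0,0,-1,-21,0,8.3,0,0,0,-1,-23,0,9,0,0,0,-1,-25,0,9.9,0,0,0]'

```text
t: 19.9
tool_pos: [560.8, -342.0, 43.0]
orientation: [1.861, 2.133, -0.36]
wrist_force: [0.4, 1.8, -1.2]
opening: 0.6
grip_force: 1.1
```

Call:
carry_out --commands '[-1,-1,0,0.4,0,0,0,-1,-2,0,0.8,0,0,0,-1,-3,0,1.2,0,0,0]'

```text
t: 20.2
tool_pos: [561.2, -344.3, 42.9]
orientation: [1.861, 2.134, -0.359]
wrist_force: [-0.6, 6.5, 1.7]
opening: 0.1
grip_force: 3.2
```

Call:
carry_out --commands '[-1,-1,0,0.4,0,0,0,-1,-2,0,0.8,0,0,0,-1,-2,0,0.8,0,0,0]'

```text
t: 20.5
tool_pos: [561.3, -344.5, 42.7]
orientation: [1.862, 2.137, -0.358]
wrist_force: [-1.6, 9.2, 4.0]
opening: 0.5
grip_force: 5.0
```

The tool stalls at 50 mm from the oven face with the force rising to 9 N, so the tray is on its stop. I'll back off and rise.

Call:
carry_out --commands '[-1,4,0,-1.5,0,0,0,-1,15,0,-6,0,0,0,-1,35,0,-14,0,0,0,-1,60,0,-24,0,0,0,-1,85,0,-34,0,0,0,-1,70,0,-80,0,0,0,-1,50,0,-125,0,0,0,-1,30,0,-170,0,0,0,-1,10,0,-220,0,0,0,-1,0,0,-260,0,0,0,-1,0,0,-260,0,0,0,-1,0,0,-260,0,0,0]'

```text
t: 21.7
tool_pos: [548.4, -251.7, 286.0]
orientation: [1.861, 2.13, -0.358]
wrist_force: [0.2, -0.5, -1.0]
opening: 0.5
grip_force: 0.0
```

Run:
```python
from h import *
s=ctrl.state(); print(s["tool_pos"],s["wrist_force"])
for c in("wrist","side","top"):
    f=cams.grab_frame(c); cv2.imwrite(f"pics/{c}9.png",f["img"][...,::-1]); lm(["tray_pull","oven_front","mill","jar","mug"],c)
a=np.hstack([cv2.imread(f"pics/{c}9.png") for c in("wrist","top")]); cv2.imwrite("pics/both.png",cv2.resize(a,(800,300),interpolation=cv2.INTER_AREA))
```

```text
[ 548.4 -251.7  286. ] [ 0.2 -0.5 -1. ]
wrist tray_pull []
wrist oven_front [([570.0, -392.0, -2.0], 0.68)]
wrist mill []
wrist jar []
wrist mug []
side tray_pull [([566.0, -350.0, 45.0], 0.71)]
side oven_front [([568.0, -394.0, -3.0], 0.71)]
side mill [([664.0, 60.0, -1.0], 0.72), ([671.0, 273.0, -1.0], 0.32)]
side jar [([568.0, 180.0, -2.0], 0.85), ([671.0, 168.0, 1.0], 0.71), ([513.0, 286.0, 2.0], 0.55), ([398.0, 264.0, 5.0], 0.54)]
side mug [([651.0, -69.0, -2.0], 0.65)]
top tray_pull [([567.0, -356.0, 49.0], 0.56)]
top oven_front [([570.0, -389.0, -2.0], 0.97), ([749.0, 128.0, 20.0], 0.59)]
top mill [([661.0, 54.0, 1.0], 0.82)]
top jar [([565.0, 177.0, -3.0], 0.95), ([512.0, 288.0, 2.0], 0.8), ([672.0, 169.0, -0.0], 0.68)]
top mug [([651.0, -66.0, -2.0], 0.59)]
```

View pics/both.png

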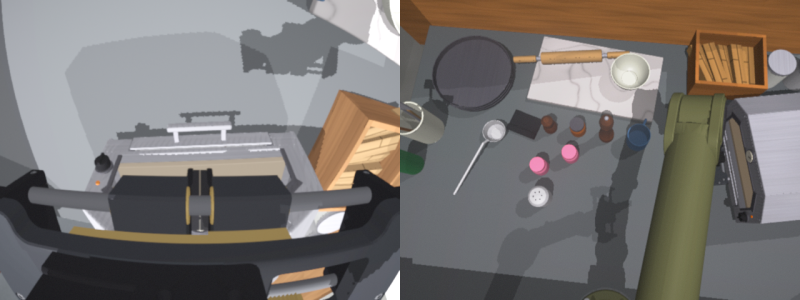

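The wrist half shows the tray panel flush with the oven at (200,145) and the pull at (200,128). The pull measures about 40 mm out, which means home. The top half shows the mill at (606,125), upright between the jar at (578,128) and the mug at (638,133), with everything else in place.

```bash
python3 -c "
from cell import ctrl
print(ctrl.finish_job())"
```

```text
the job is handed in; nothing more can be done
None
```

The mill stands upright mid-gap between the amber jar and the blue mug, in line with them and touching neither; the crumb tray was then pushed onto its stop, nothing else moved in the final images, and the job was handed in after about 22 s with no verdict returned.

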